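# Lid on the food processor, then hold the pulse dial

## Task

Put the lid that fits the food processor's steel bowl on it, so that it sits down flat all round, and let go of it. Then turn the processor's dial clockwise past its two clicks to the third position, at the end of its travel, and hold it there against its spring; the program finishes while still holding the dial there. Leave the other lid and everything else on the worktop where it stands.

Things in the scene. Friction and masses are not known exactly. Their poses are not given: they have to be found in the camera images.
- processor: Food processor, fixed to the worktop at a different place and yaw each time: white housing 160 (its x) x 320 (its y) mm, 70 mm high; a round steel bowl (axis 75 mm to +y of the origin) and a dial (axis 85 mm to -y of the origin). Origin: centre of the underside; z up.
- bowl_mouth (a point): Centre of the open mouth of the steel bowl, level with its rim, 155 mm above the worktop. The bowl is 124 mm across outside, 116 mm inside, 85 mm deep with an upright axis.
- lid_grip (a point): Lid that fits: point on its axis, mid-knob, 36 mm above its underside. Loose, 0.10-0.21 kg, right way up: grey plug 100 mm across, 10 mm high (enters the bowl), steel disc 132 mm across, 6 mm thick (rests on the rim), black round knob 30 mm across, 16 to 54 mm above the underside. z is its axis. Seated, this point is 26 mm above bowl_mouth. Swaps places at random with the small lid.
- small_lid_grip (a point): The same point on the axis of the other, smaller lid (a milk pan's), 36 mm above its underside: the same shape with a disc 96 mm in diameter, plug 76 mm, knob 24 mm. It does not fit the bowl. Leave it.
- dial (a joint): Dial angle about its upright axis, rad: 0 at rest, grows clockwise seen from above; end stop at 1.15, the third position. Clicks over bumps at about 0.38 and 0.76 (first and second positions); springs back to 0 when let go. The spring takes 0.08 N m at the start, 0.17 N m at the end; the clicks add up to about 0.05 N m.
- dial_bar: The dial's grey metal grip bar, 62 mm long (its x), 14 mm wide (its y), 34 mm high, centred on a black disc 68 mm across. Origin: on the dial's axis, under the disc, 70 mm above the worktop; the bar spans 78 to 112 mm above the worktop. Turns with the dial; at rest its x is parallel to the processor's x; a black line marks the +x end.
- dial_grip (a point): Point on the dial's axis inside the grip bar, 22 mm above the top of the disc, 100 mm above the worktop: a height at which to grip the bar. Axes as dial_bar.
- mug: White mug, 80 mm across, 90 mm high, bystander. Origin: centre of the underside.
- jar: Amber glass jar with black cap, 72 mm across, 110 mm high, bystander. Origin: centre of the underside.
- bottle: Clear bottle with white cap, 64 mm across, 170 mm high, bystander. Origin: centre of the underside.
- spoon: Wooden spoon 160 mm long, lying flat, bystander. Origin: underside, handle to -x.
- tumbler: Blue tumbler, 68 mm across, 90 mm high, bystander. Origin: centre of the underside.
- cereal_bowl: White bowl, 120 mm across, 55 mm high, bystander. Origin: centre of the underside.
- shaker: Steel salt shaker, 40 mm across, 72 mm high, bystander. Origin: centre of the underside.

How it is judged (in metres and radians):
On the way, in this order (a step that is already met when the one before it is completed fails the run):
1. the fitting lid is seated in the bowl's mouth and let go, with the dial still at rest (horizontal distance between lid_grip and bowl_mouth below 0.011 m and z of lid_grip in the frame of bowl_mouth between 0.022 and 0.029 m and angle between lid_grip's own z axis and vertical below 0.06 rad and value of joint dial below 0.2 rad and contact force between the fingers and anything else below 0.2 N), for 0.2 s.
2. the dial is in its third position (value of joint dial above 1.02 rad), for 0.2 s.
At the end, for the whole second after the job is handed in: The robot holds the dial at the third position (joint above 1.02 rad, pressing on its bar with more than 0.5 N), and the fitting lid sits in the bowl's mouth: axis within 11 mm of the bowl's, its knob point 22 to 29 mm above the rim, tilted less than 0.06 rad (value of joint dial above 1.02 rad and contact force between any of the fingers, the arm and dial_bar above 0.5 N and horizontal distance between lid_grip and bowl_mouth below 0.011 m and z of lid_grip in the frame of bowl_mouth between 0.022 and 0.029 m and angle between lid_grip's own z axis and vertical below 0.06 rad); the arm keeps its last pose, push and grip.
It fails at once if the small lid or a bystander is moved more than 30 mm (distance of any of small_lid_grip, mug, jar, bottle, spoon, tumbler, cereal_bowl, shaker from where it was at the start of the episode above 0.03 m).
It also fails if it takes over 48 s, if anything falls off the work surface, if the arm or the gripper's body presses on something with over 40 N, if the wrist force passes 120 N, or if a joint passes its speed limit or range.

## Robot

A 6-joint arm with a two-finger parallel gripper is mounted at the origin on the work surface. World frame = base frame: x ahead of the robot, y to its left, z up, the work surface at z = 0. Lengths are in mm, angles in rad, forces in N, time in s.
With the tool pointing down it reaches from about 350 to 875 mm from the base axis. Payload 4.2 kg.
Tool frame: the origin (TCP) lies at the very end of the fingers, on their centre line; the grasp point (between the pads) lies arm.hold_point_z behind it (arm.hold_point_z is the distance from the TCP to the grasp point, in mm); z points along the fingers, y is the direction in which the jaws open and shut (so a half turn about z gives the same grasp; the last joint's range is limited). The gripper opens to 85 mm and grips with 20 to 120 N. Pads are 22 mm wide; open, the fingers measure 114 mm over their backs; the gripper's body (76 mm by 85 mm) begins 54 mm behind the grasp point. The pads swing forward as they close: fully open they stand 13 mm farther back than shut.
Start: joints at [1.558, 0.385, 0.008, 0, -1.194, -0.259], TCP at [167.759, 602.043, 231.312] pointing down, gripper open.
Joint ranges: [-3.14, 3.14], [-1.21, 2.06], [-1.07, 1.41], [-3.16, 2.05], [-2.99, -0.16], [-3.1, 3.1]. Speed limits (rad/s): [2.79, 2.79, 3.14, 3.14, 3.14, 3.14].

## Interface

Orientations are given as a unit quaternion [x, y, z, w].
In Python, from bench import arm gives the robot as it stands.
- The arm moves only by the tool step_arm, never from a script. Its argument "series" is a list of rows, each a list of 6 numbers: the shift along the world's x, y, z scaled (see below), then the turn, a rotation vector about the world's x, y, z scaled (see below). A call has 1 to 12 rows; each row is the pose to reach, as a shift and turn from the pose commanded when the call began; what a row does not reach only later rows make up. The controller multiplies each number of a shift by 400 mm and each number of a turn by pi/2 rad. A row lasts 1/12 s, in which the tool goes at most 41.7 mm and 7.16 degrees, less where a joint would pass 70% of its speed; a pose out of reach is approached as far as the arm can. A call with a number of a shift or a turn outside -1 to 1 is refused whole. A call with a gripper value outside its range is refused whole. "jaw" is the opening, from -1 (shut) to 1 (fully open), set as the call begins (left out, the last holds). The fingers move at their own pace and stop on an object; the grip force is fixed at half the most. Time passes only in rows, so rows that repeat a pose let the fingers close. It gives the time, the measured TCP pose, the force and the opening at its end, in the units of the state.
- arm.read_state(): the state, without advancing time (a new reading comes with each control period).
- arm.get_image(name): name is "scene" or "top" or "wrist"; returns a dict with "image" (480x640x3 uint8, red, green, blue), "camera_matrix" (3x3 intrinsics, pixels), "k1" (the pictures are not rectified: a ray, as slopes to the right and down, at radius r is drawn at 1 + k1 r^2 times it, then the intrinsics apply), "world_from_camera" (4x4, takes a point from camera to world coordinates). Camera axes: x right, y up, looking along -z (the intrinsics and any distortion apply to the point x, -y, -z); pixel columns grow to the right and rows downward; lengths in mm; the calibration is good to about 2 mm. A picture is of the moment at which its call begins. There is no depth.
- arm.job_done(): hands the job in, once; it reports no verdict.
The state is a dict: "clock": time; "joints": joint angles; "joint_vel": joint speeds; "joint_efforts": joint torques, N m; "position": TCP position; "ee_rot": TCP orientation; "contact_force": force on the tool from outside, world axes, zero at the start; "wrist_torque": the same for the moment, N m; "gripper_width": finger opening in mm.
Only numpy, scipy, OpenCV 4.12 (cv2) and the standard library are available. Lean on these libraries where they do the work, as an engineer would, in place of code of your own. Each camera call takes 0.05 s, during which the arm holds its last target.

## Working session

There is one attempt and no reset: what is moved stays moved. The work goes in short steps, Python scripts to look and compute and a tool call to move; the robot and the scene stay as the last step left them, time stands still between calls to the robot, and variables do not carry over. Pictures are saved under pics/ and viewed, and the job is handed in when it is done.

Besides the shell and the picture viewer there is one more tool, called as name(argument=value, ...), one argument or row to a line, values as JSON. step_arm: Moves the arm, as the interface text tells. Shifts and turns lie within -1 to 1; 1 stands for 400 mm of shift or pi/2 rad of turn. Its arguments: {"type":"object","properties":{"series":{"type":"array","items":{"type":"array","items":{"type":"number","minimum":-1,"maximum":1}}},"jaw":{"type":"number"}},"required":["series"]}

```bash
ls; mkdir -p pics; cat > h.py <<'E'
import numpy as np, cv2
from bench import arm
def shot(name,fn):
    d=arm.get_image(name); cv2.imwrite('pics/'+fn,d['image'][:,:,::-1]); 
    np.savez('pics/'+fn[:-4],img=d['image'],K=d['camera_matrix'],k1=d['k1'],T=d['world_from_camera']); return d
def load(fn):
    d=np.load('pics/'+fn+'.npz'); return dict(image=d['img'],camera_matrix=d['K'],k1=float(d['k1']),world_from_camera=d['T'])
def ray(d,uv):
    K=np.array(d['camera_matrix']);T=np.array(d['world_from_camera'])
    p=cv2.undistortPoints(np.array(uv,float).reshape(-1,1,2),K,np.array([d['k1'],0,0,0.]))[:,0]
    v=np.c_[p[:,0],-p[:,1],-np.ones(len(p))]@T[:3,:3].T
    return T[:3,3],v
def plane(d,uv,z):
    o,v=ray(d,uv); return o+v*((z-o[2])/v[:,2])[:,None]
def proj(d,P):
    K=np.array(d['camera_matrix']);T=np.array(d['world_from_camera'])
    c=(np.atleast_2d(P)-T[:3,3])@T[:3,:3]
    c=c*[1,-1,-1]
    return cv2.projectPoints(c,np.zeros(3),np.zeros(3),K,np.array([d['k1'],0,0,0.]))[0][:,0]
E
python3 - <<'E'
from h import *
print(arm.read_state(), getattr(arm,'hold_point_z',None))
for n in ('scene','top','wrist'):
    d=shot(n,n+'0.png'); print(n,d['camera_matrix'],d['k1'],d['world_from_camera'])
E
```

```text
pics
{'clock': 0.0, 'joints': array([ 1.55756219e+00,  3.85579101e-01,  6.62541450e-03, -5.32567995e-04,
       -1.19400206e+00, -2.58566482e-01]), 'joint_vel': array([-0.00144509, -0.00083436, -0.00024241,  0.00145192, -0.00021027,
        0.00166986]), 'joint_efforts': array([-1.32619784e-04, -3.92286587e+01,  1.88399488e+01,  4.18620989e+00,
       -4.58254537e-03, -1.72262919e-06]), 'position': array([167.62721041, 601.49074468, 230.20283654]), 'ee_rot': array([ 9.90765834e-01, -1.35579628e-01, -1.13526248e-04,  1.10188050e-03]), 'contact_force': array([ 0.28495855, -0.87594308, -0.14296817]), 'wrist_torque': array([-0.04946592, -0.01691703,  0.01236188]), 'gripper_width': 85.56980683187166} 18.700000000000003
scene [[454.71201034   0.         324.90827371]
 [  0.         454.71201034 238.79989204]
 [  0.           0.           1.        ]] -0.05709502433540736 [[-8.20648561e-01 -4.51232003e-01  3.50607501e-01  8.92863063e+02]
 [ 5.71378432e-01 -6.39465479e-01  5.14403138e-01  5.62091236e+02]
 [-7.91376497e-03  6.22473759e-01  7.82600659e-01  9.71597529e+02]
 [ 0.00000000e+00  0.
[... 191 characters left out ...]
1427435 [[-1.38910234e-02  9.97458703e-01 -6.98797144e-02  4.10655054e+02]
 [-9.99874402e-01 -1.43899548e-02 -6.64151115e-03  3.86595622e+01]
 [-7.63019903e-03  6.97786802e-02  9.97533316e-01  1.54947025e+03]
 [ 0.00000000e+00  0.00000000e+00  0.00000000e+00  1.00000000e+00]]
wrist [[355.81725222   0.         321.53495045]
 [  0.         355.81725222 238.60747432]
 [  0.           0.           1.        ]] -0.035565250714469816 [[-2.68446895e-01  9.19721875e-01  2.86440111e-01  2.40942990e+02]
 [-9.63293582e-01 -2.56711096e-01 -7.85167998e-02  5.81164430e+02]
 [ 1.31873643e-03 -2.97003512e-01  9.54875476e-01  3.73379566e+02]
 [ 0.00000000e+00  0.00000000e+00  0.00000000e+00  1.00000000e+00]]
```

View pics/scene0.png

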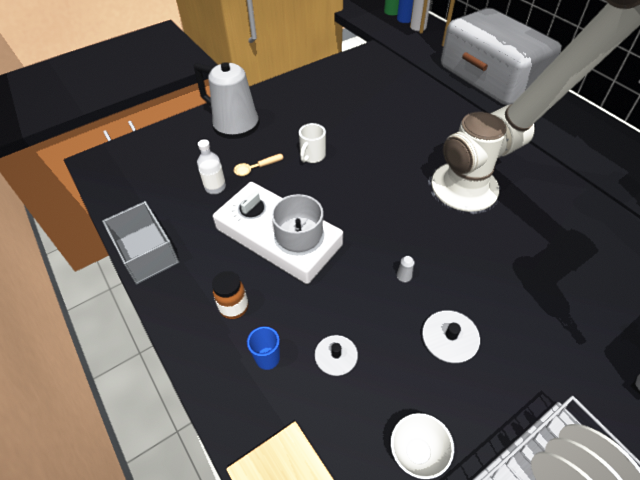

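View pics/top0.png

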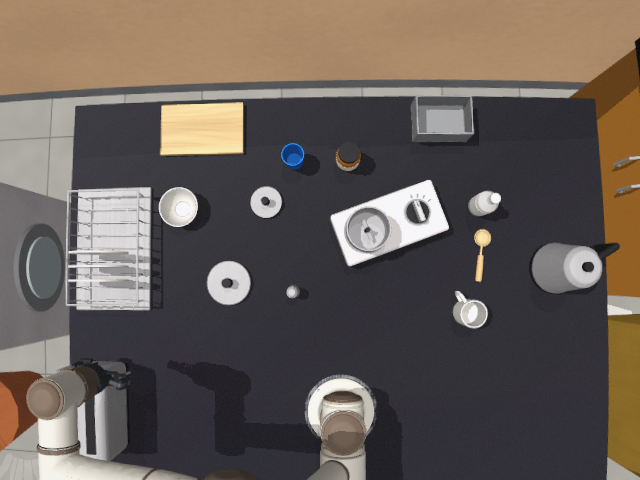

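View pics/wrist0.png

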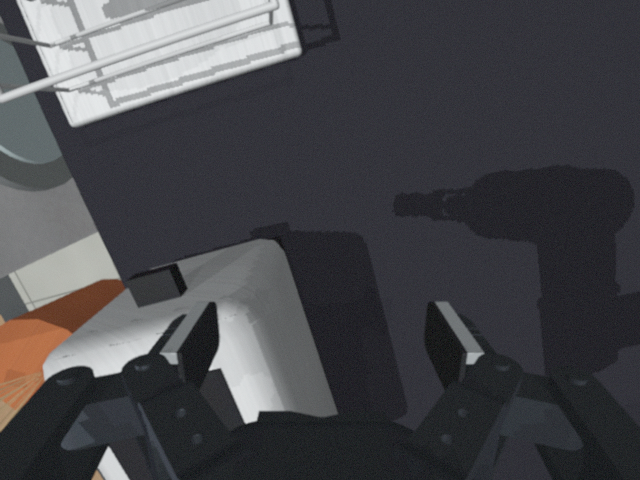

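The top view shows the large lid at about (228,283), the small lid at (266,202), the bowl at (368,230) and the dial at (418,211). In the scene view the large lid is at (452,335), the bowl at (298,222) and the dial at (251,206).

```bash
python3 - <<'E'
from h import *
t=load('top0');s=load('scene0')
for n,d,roi in(('top',t,(310,170,150,110)),('top2',t,(195,250,70,70)),('scene',s,(200,170,150,120)),('scene2',s,(410,300,90,80))):
    x,y,w,h=roi; c=d['image'][y:y+h,x:x+w,::-1]; f=min(800//w,600//h)
    cv2.imwrite('pics/crop_%s.png'%n,cv2.resize(c,None,fx=f,fy=f,interpolation=cv2.INTER_NEAREST))
def big(d,roi,lo):
    x,y,w,h=roi; g=d['image'][y:y+h,x:x+w].min(2)
    m=(g>lo).astype(np.uint8); cs,_=cv2.findContours(m,cv2.RETR_EXTERNAL,cv2.CHAIN_APPROX_NONE)
    c=max(cs,key=cv2.contourArea); return c[:,0].astype(float)+[x,y]
for n,d,roi in(('top',t,(195,250,70,70)),('scene',s,(410,300,90,80)),('top small',t,(240,180,50,45))):
    c=big(d,roi,110); P=plane(d,c,15)
    (cx,cy),r=cv2.minEnclosingCircle(P[:,:2].astype(np.float32))
    e=cv2.fitEllipse(P[:,:2].astype(np.float32)); print(n,'lid',cx,cy,r,e)
c=big(t,(310,170,150,110),110); P=plane(t,c,70)[:,:2].astype(np.float32)
print('proc top',cv2.minAreaRect(P),cv2.boxPoints(cv2.minAreaRect(P)))
c=big(s,(200,170,150,120),110); P=plane(s,c,70)[:,:2].astype(np.float32)
print('proc scene',cv2.boxPoints(cv2.minAreaRect(P)))
E
```

```text
top lid 391.1966247558594 332.56939697265625 66.77727508544922 ((391.0858459472656, 332.6724548339844), (130.7838592529297, 131.2119903564453), 113.22721862792969)
scene lid 389.43597412109375 333.9747314453125 67.42035675048828 ((389.3564758300781, 334.1666564941406), (130.2764129638672, 132.91624450683594), 120.88030242919922)
top small lid 635.3294677734375 217.1387176513672 48.776668548583984 ((635.1654663085938, 217.23638916015625), (93.75650024414062, 95.46907806396484), 77.1080093383789)
proc top ((561.738525390625, -150.44488525390625), (160.5691375732422, 319.66046142578125), 19.55244255065918) [[ 432.59323   -26.699974]
 [ 539.5738   -327.9274  ]
 [ 690.8838   -274.1898  ]
 [ 583.90326    27.037628]]
proc scene [[ 381.07565   -20.472961]
 [ 494.90414  -341.94592 ]
 [ 715.0228   -264.00537 ]
 [ 601.19434    57.46759 ]]
```

View pics/crop_top.png

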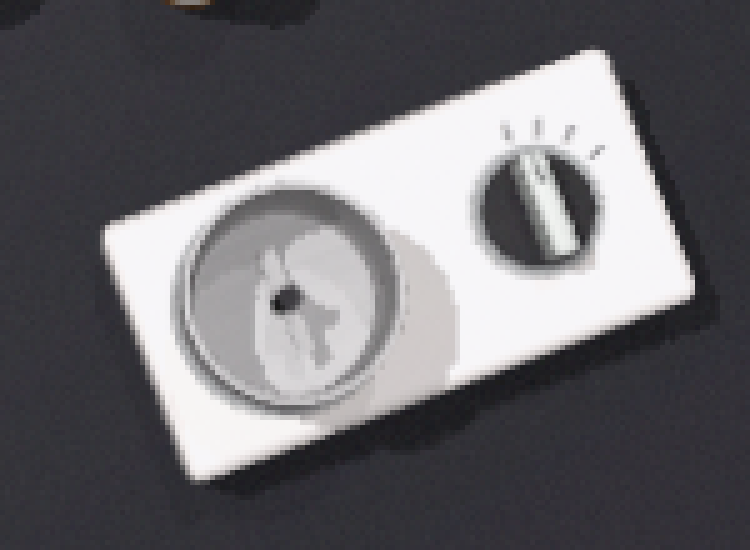

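View pics/crop_scene.png

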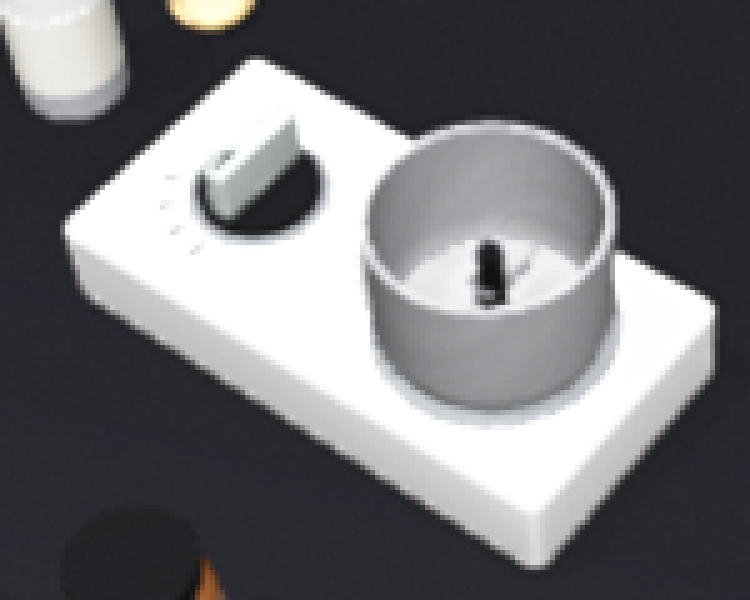

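View pics/crop_scene2.png

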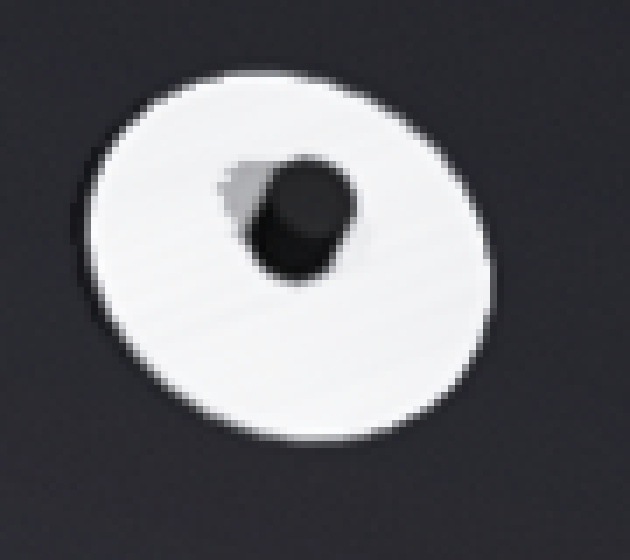

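```bash
python3 - <<'E'
from h import *
t=load('top0');s=load('scene0')
# hand-read rim extents (crop px /5): outer rim bounding
print('bowl top',plane(t,[[310+288/5,170+297/5]],155)[0],'scene',plane(s,[[298,170+219/5]],155)[0])
print('from housing',[561.7-75*.3346,-150.4+75*.9423],[561.7+85*.3346,-150.4-85*.9423])
x=np.array([.9423,.3346])
# check by projection
from math import pi
for n,d in(('top',t),('scene',s)):
    im=d['image'][:,:,::-1].copy()
    a=np.linspace(0,2*pi,80)
    def circ(c,r,z,col):
        p=proj(d,np.c_[c[0]+r*np.cos(a),c[1]+r*np.sin(a),np.full(80,z)]); cv2.polylines(im,[np.round(p*16).astype(np.int32)],True,col,1,shift=4)
    circ((536.6,-79.8),62,155,(0,0,255)); circ((590.1,-230.5),34,78,(0,255,0)); circ((390.3,333.3),15,54,(0,0,255)); circ((390.3,333.3),66,16,(255,0,0))
    p=proj(d,[[590.1+k*x[0],-230.5+k*x[1],112] for k in(-31,31)]);cv2.polylines(im,[np.round(p*16).astype(np.int32)],False,(0,0,255),1,shift=4)
    if n=='top': c=np.hstack([im[170:280,310:460],im[230:340,165:315]])
    else: c=np.hstack([im[160:290,200:350],im[270:400,380:530]])
    cv2.imwrite(f'pics/ov_{n}.png',cv2.resize(c,None,fx=2.66,fy=2.66))
E
```

```text
bowl top [533.34393231 -79.17943102 155.        ] scene [535.99519416 -74.89818163 155.        ]
from housing [536.605, -79.7275] [590.1410000000001, -230.4955]
```

View pics/ov_top.png

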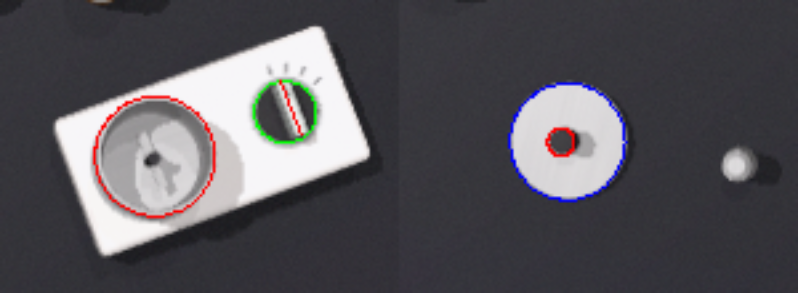

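View pics/ov_scene.png

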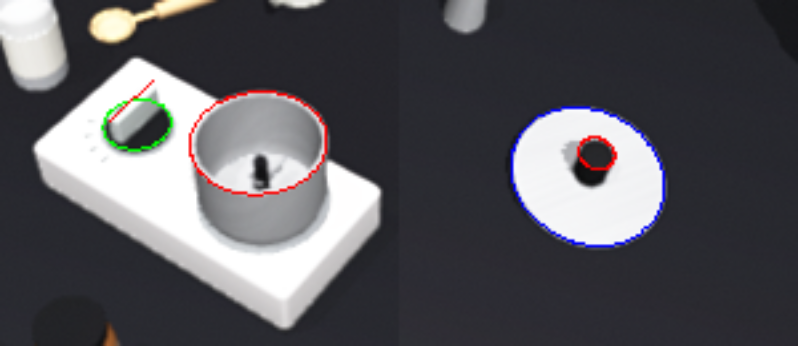

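step_arm(
  series=[
    [0.556,-0.672,-0.25,0,0,0],
    [0.556,-0.672,-0.25,0,0,0],
    [0.556,-0.672,-0.25,0,0,0],
    [0.556,-0.672,-0.25,0,0,0],
    [0.556,-0.672,-0.25,0,0,0],
    [0.556,-0.672,-0.25,0,0,0],
    [0.556,-0.672,-0.25,0,0,0],
    [0.556,-0.672,-0.25,0,0,0],
    [0.556,-0.672,-0.25,0,0,0],
    [0.556,-0.672,-0.25,0,0,0],
    [0.556,-0.672,-0.25,0,0,0],
    [0.556,-0.672,-0.25,0,0,0],
  ],
  jaw=1,
)

```text
clock: 1.15
position: [390.4, 333.5, 131.4]
ee_rot: [0.991, -0.136, 0.0, -0.0]
contact_force: [-0.4, 0.6, 0.5]
gripper_width: 85.6
```

```bash
python3 - <<'E'
from h import *
s=arm.read_state(); print(s['clock'],s['position'],s['joints'],s['ee_rot'])
d=shot('wrist','wrist1.png')
print('pred knob top',proj(d,[[390.3,333.3,54],[390.3,333.3,16]]))
E
```

```text
1.15 [390.36495878 333.52565514 131.44438988] [ 1.02358584e+00  2.96653401e-01 -4.03237508e-01  1.22208544e-04
 -8.70406245e-01  2.75058016e-01] [ 9.90761215e-01 -1.35617665e-01  1.42582496e-04 -2.10112289e-04]
pred knob top [[321.75918017 249.55745782]
 [321.78253397 233.18409528]]
```

View pics/wrist1.png

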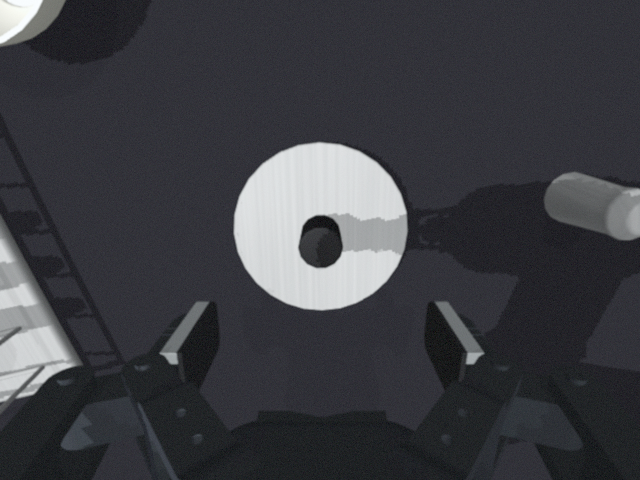

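```bash
python3 - <<'E'
from h import *
d=load('wrist1')
g=d['image'].min(2); m=(g>120).astype(np.uint8); m[:130]=0;m[315:]=0;m[:,:225]=0;m[:,420:]=0
m=cv2.morphologyEx(m,cv2.MORPH_OPEN,np.ones((3,3)))
c=max(cv2.findContours(m,cv2.RETR_EXTERNAL,cv2.CHAIN_APPROX_NONE)[0],key=cv2.contourArea)
c=cv2.convexHull(c)[:,0].astype(float)
P=plane(d,c,16)[:,:2].astype(np.float32); print(cv2.fitEllipse(P),cv2.minEnclosingCircle(P))
print(plane(d,[[321,247]],54))
E
```

```text
((391.6022033691406, 334.25244140625), (131.35511779785156, 131.75250244140625), 94.52119445800781) ((391.5010986328125, 334.2759704589844), 66.11363220214844)
[[392.13626732 333.3036343   54.        ]]
```

The wrist view shows the knob top at (321,247) and the disc round (320,226). The views agree on the lid axis at about (391.2, 333.5), with a 131.5 mm disc, so I'm descending to grasp.

step_arm(
  series=[
    [0.002,0,-0.1,0,0,0],
    [0.002,0,-0.2,0,0,0],
    [0.002,0,-0.25,0,0,0],
    [0.002,0,-0.272,0,0,0],
    [0.002,0,-0.272,0,0,0],
    [0.002,0,-0.272,0,0,0],
  ],
  jaw=1,
)

```text
clock: 1.7
position: [391.2, 334.7, 23.3]
ee_rot: [0.991, -0.134, 0.0, -0.001]
contact_force: [-0.1, 0.1, -0.5]
gripper_width: 85.5
```

step_arm(
  series=[
    [0,0,0,0,0,0],
    [0,0,0,0,0,0],
    [0,0,0,0,0,0],
    [0,0,0,0,0,0],
    [0,0,0,0,0,0],
    [0,0,0,0,0,0],
    [0,0,0,0,0,0],
    [0,0,0,0,0,0],
    [0,0,0,0,0,0],
    [0,0,0,0,0,0],
  ],
  jaw=-1,
)

```text
clock: 2.53
position: [391.4, 333.7, 23.6]
ee_rot: [0.991, -0.135, 0.0, -0.001]
contact_force: [-1.6, -0.9, 5.2]
gripper_width: 28.8
```

step_arm(
  series=[
    [0,0,0.05,0,0,0],
    [0,0,0.15,0,0,0],
    [0,0,0.25,0,0,0],
    [0,0,0.35,0,0,0],
    [0,0,0.45,0,0,0],
    [0,0,0.525,0,0,0],
    [0,0,0.575,0,0,0],
    [0,0,0.575,0,0,0],
    [0,0,0.575,0,0,0],
  ],
)

```text
clock: 3.28
position: [390.8, 333.2, 253.1]
ee_rot: [0.991, -0.136, 0.0, -0.001]
contact_force: [0.4, 0.2, -2.5]
gripper_width: 28.7
```

```bash
python3 - <<'E'
from h import *
s=arm.read_state(); print(s['clock'],s['position'],s['gripper_width'],s['contact_force'],s['wrist_torque'])
d=shot('wrist','wrist2.png')
E
```

```text
3.2833 [390.77912462 333.24376078 253.13546222] 28.723494650087734 [ 0.44618794  0.20375161 -2.51054636] [-0.00804072  0.01690533  0.02110049]
```

View pics/wrist2.png

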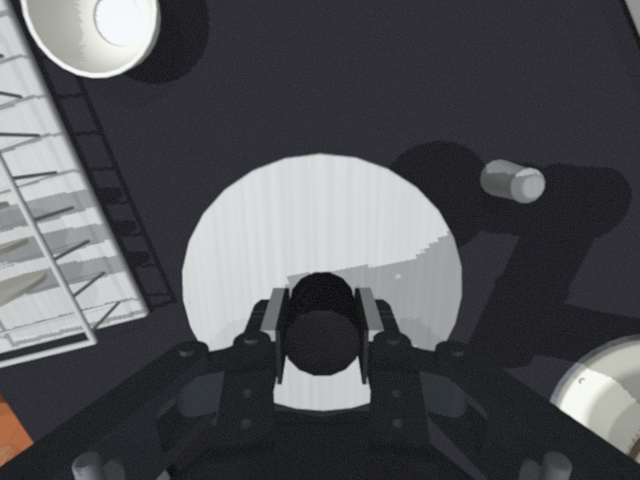

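The lid is held level: its disc shows at (322,280) and its weight reads about 2.5 N. I'm carrying it over the bowl.

step_arm(
  series=[
    [0.03,-0.08,0,0,0,0],
    [0.065,-0.17,0,0,0,0],
    [0.1,-0.265,0,0,0,0],
    [0.135,-0.36,0,0,0,0],
    [0.17,-0.455,0,0,0,0],
    [0.205,-0.55,0,0,0,0],
    [0.24,-0.645,0,0,0,0],
    [0.275,-0.74,0,0,0,0],
    [0.305,-0.82,0,0,0,0],
    [0.33,-0.88,0,0,0,0],
    [0.345,-0.92,0,0,0,0],
    [0.345,-0.92,0,0,0,0],
  ],
)

```text
clock: 4.33
position: [528.6, -37.6, 249.6]
ee_rot: [0.99, -0.138, -0.003, 0.001]
contact_force: [0.6, 1.8, -1.2]
gripper_width: 28.4
```

```bash
python3 - <<'E'
from h import *
s=arm.read_state(); print(s['clock'],s['position'],s['joints'],s['gripper_width'])
for n in('wrist','scene','top'): shot(n,n+'3.png')
E
```

```text
4.3333 [528.56885059 -37.55387374 249.57320473] [ 2.35361410e-01  2.12130116e-01 -1.91219399e-01 -8.07452541e-05
 -1.17296509e+00  1.05922838e+00] 28.401126330942862
```

View pics/wrist3.png

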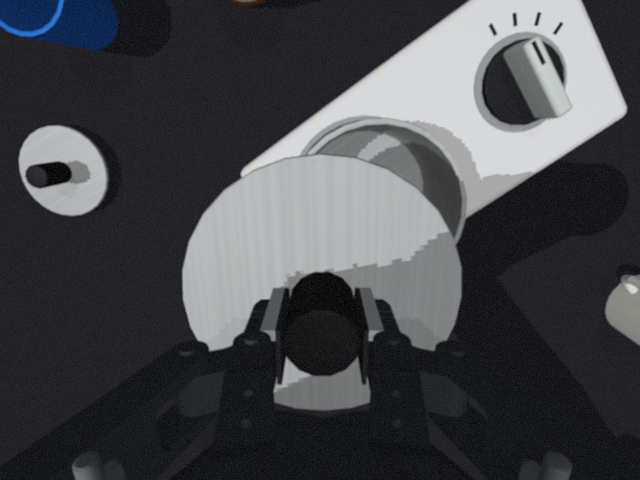

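View pics/scene3.png

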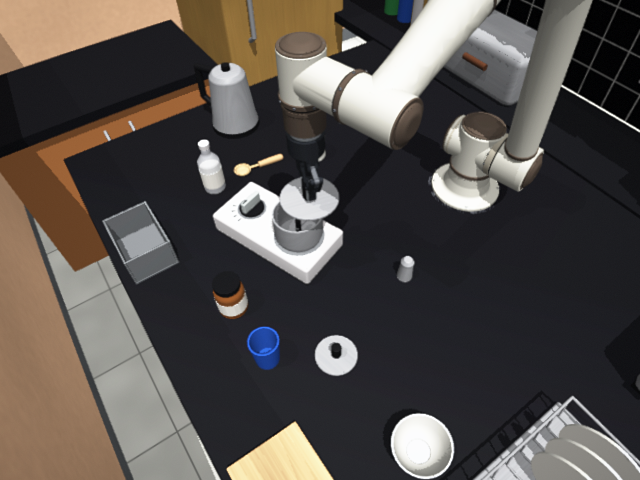

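The wrist view shows the rim arc from (305,155) over (375,118) to (465,240), and the dial bar from (540,40) to (560,115). I'll refine both from here.

```bash
python3 - <<'E'
from h import *
d=load('wrist3')
im=d['image'][:,:,::-1].copy()
a=np.linspace(0,2*np.pi,120)
def circ(c,r,z,col):
    p=proj(d,np.c_[c[0]+r*np.cos(a),c[1]+r*np.sin(a),np.full(120,z)]); cv2.polylines(im,[np.round(p*16).astype(np.int32)],True,col,1,shift=4)
c0=im[90:250,290:480].copy(); c1=im[20:140,470:590].copy()
circ((535.8,-79),62,155,(0,0,255)); circ((590.1,-230.5),34,78,(0,255,0))
cv2.imwrite('pics/c3a.png',cv2.resize(np.hstack([c0,im[90:250,290:480]]),None,fx=2.1,fy=2.1,interpolation=cv2.INTER_CUBIC))
cv2.imwrite('pics/c3b.png',cv2.resize(np.hstack([c1,im[20:140,470:590]]),None,fx=3.3,fy=3.3,interpolation=cv2.INTER_CUBIC))
E
```

```text
(no output)
```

View pics/c3a.png

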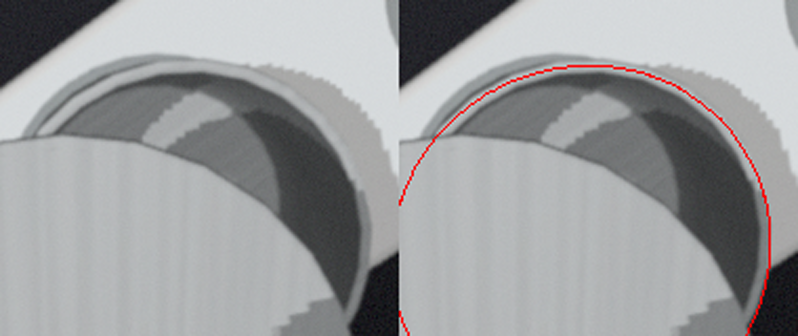

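View pics/c3b.png

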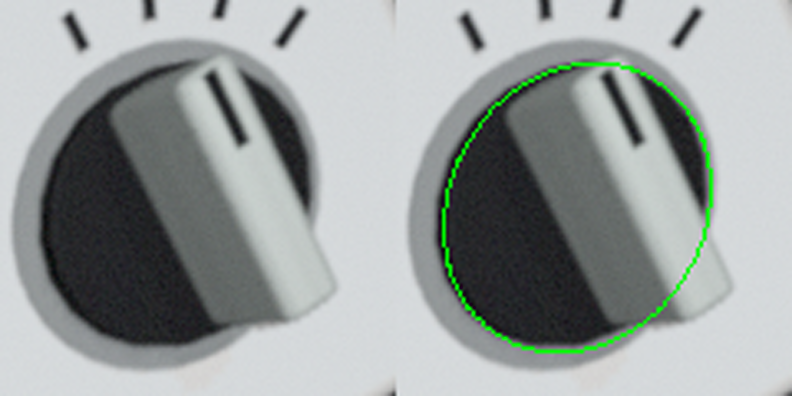

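```bash
python3 - <<'E'
from h import *
d=load('wrist2'); p=np.array([390.8,333.2])
tx=np.array([.963,-.268]);ty=np.array([-.268,-.963])
for o in(66*tx,66*ty,-66*ty): print(proj(d,[[*(p+o),245.5]]),end=' ')
g=d['image'].min(2); print(np.argmax(g[140:170,322]>110)+140)
for r in (270,280,290): 
  row=g[r]>95; print(r,np.flatnonzero(row[170:200])[:1]+170, np.flatnonzero(row[440:475])[-1:]+440)
d=load('wrist3'); 
# dial disc lower-left/right edges & bar end centres
B=plane(d,[[470+(177+237)/2/3.3,20+(95+58)/2/3.3],[470+(287+337)/2/3.3,20+(320+285)/2/3.3]],112); print(B,B.mean(0),np.linalg.norm(B[0]-B[1]),np.arctan2(*(B[0]-B[1])[[1,0]]))
E
```

```text
[[321.22093169 153.68324298]] [[461.59693641 297.87491717]] [[181.43449448 297.68231605]] 153
270 [182] [461]
280 [182] [461]
290 [182] [461]
[[ 617.36036116 -221.11394503  112.        ]
 [ 563.77664031 -239.52931537  112.        ]] [ 590.56850073 -230.3216302   112.        ] 56.65987120119023 0.3310287519412823
```

step_arm(
  series=[
    [0.01,-0.06,0,0,0,0],
    [0.018,-0.1,0,0,0,0],
    [0.02,-0.11,-0.05,0,0,0],
    [0.02,-0.11,-0.1,0,0,0],
    [0.02,-0.11,-0.14,0,0,0],
    [0.02,-0.11,-0.14,0,0,0],
    [0.02,-0.11,-0.14,0,0,0],
    [0.02,-0.11,-0.14,0,0,0],
  ],
)

```text
clock: 5.15
position: [537.6, -78.0, 197.5]
ee_rot: [0.991, -0.135, 0.001, 0.0]
contact_force: [0.1, 0.4, -0.7]
gripper_width: 28.7
```

```bash
python3 - <<'E'
from h import *
s=arm.read_state(); print(s['clock'],s['position'],s['ee_rot'],s['gripper_width'],s['contact_force'])
shot('scene','scene4.png')
cv2.imwrite('pics/scene4c.png',cv2.resize(load('scene4')['image'][130:290,180:380,::-1],None,fx=3.5,fy=3.5))
E
```

```text
5.15 [537.55671381 -78.00693212 197.51648672] [ 9.90899451e-01 -1.34601798e-01  7.93703628e-04  6.26611090e-05] 28.654916288503 [ 0.1120839   0.40351122 -0.68378458]
```

View pics/scene4c.png

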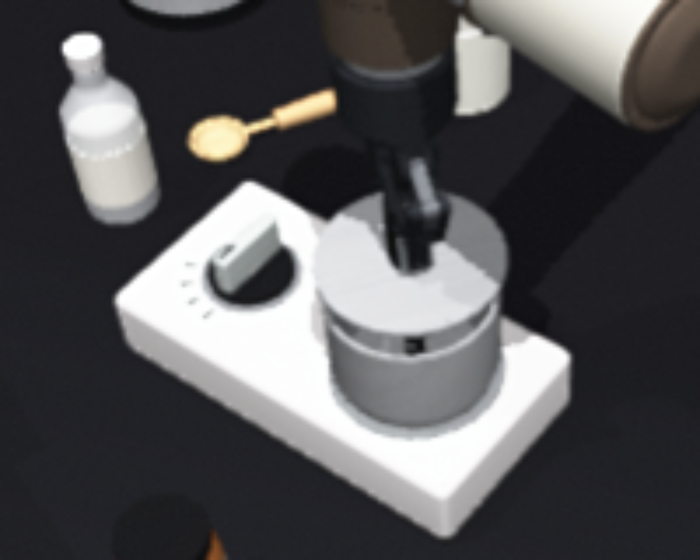

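The lid sits centred above the rim in the scene crop, so I'm lowering it.

step_arm(
  series=[
    [0,-0.002,-0.015,0,0,0],
    [0,-0.002,-0.03,0,0,0],
    [0,-0.002,-0.045,0,0,0],
    [0,-0.002,-0.06,0,0,0],
    [0,-0.002,-0.068,0,0,0],
    [0,-0.002,-0.068,0,0,0],
    [0,-0.002,-0.068,0,0,0],
  ],
)

```text
clock: 5.78
position: [537.0, -79.6, 169.0]
ee_rot: [0.991, -0.136, -0.0, 0.0]
contact_force: [0.6, -0.1, -0.8]
gripper_width: 28.8
```

step_arm(
  series=[
    [0,0,-0.002,0,0,0],
    [0,0,-0.004,0,0,0],
    [0,0,-0.006,0,0,0],
    [0,0,-0.006,0,0,0],
  ],
)

```text
clock: 6.12
position: [537.1, -79.6, 168.6]
ee_rot: [0.991, -0.135, 0.001, 0.0]
contact_force: [-3.4, 1.0, 6.6]
gripper_width: 28.3
```

Contact came at 168.6 mm, as predicted. Releasing now.

step_arm(
  series=[
    [0,0,0,0,0,0],
    [0,0,0,0,0,0],
    [0,0,0,0,0,0],
    [0,0,0,0,0,0],
    [0,0,0,0,0,0],
    [0,0,0,0,0,0],
  ],
  jaw=1,
)

```text
clock: 6.62
position: [536.9, -79.6, 166.7]
ee_rot: [0.991, -0.136, -0.0, 0.0]
contact_force: [0.2, -0.1, -0.6]
gripper_width: 85.0
```

step_arm(
  series=[
    [0,0,0.05,0,0,0],
    [0,0,0.15,0,0,0],
    [0,0,0.25,0,0,0],
    [0,0,0.25,0,0,0],
    [0,0,0.25,0,0,0],
    [0,0,0.25,0,0,0],
  ],
)

```text
clock: 7.12
position: [536.6, -79.4, 266.6]
ee_rot: [0.991, -0.136, -0.0, -0.0]
contact_force: [0.0, -0.2, -0.0]
gripper_width: 85.2
```

```bash
python3 - <<'E'
from h import *
s=arm.read_state(); print(s['clock'],s['position'],s['joints'],s['gripper_width'],s['contact_force'])
d=shot('wrist','wrist5.png')
shot('scene','scene5.png')
cv2.imwrite('pics/scene5c.png',cv2.resize(load('scene5')['image'][130:290,180:380,::-1],None,fx=3.5,fy=3.5))
g=d['image'].min(2)
E
```

```text
7.1167 [536.57910459 -79.4110109  266.59514192] [ 1.51729116e-01  2.20065556e-01 -1.37112519e-01 -7.12149963e-04
 -1.21375810e+00  1.14725220e+00] 85.22156267784051 [ 0.02985503 -0.17231259 -0.02254802]
```

View pics/scene5c.png

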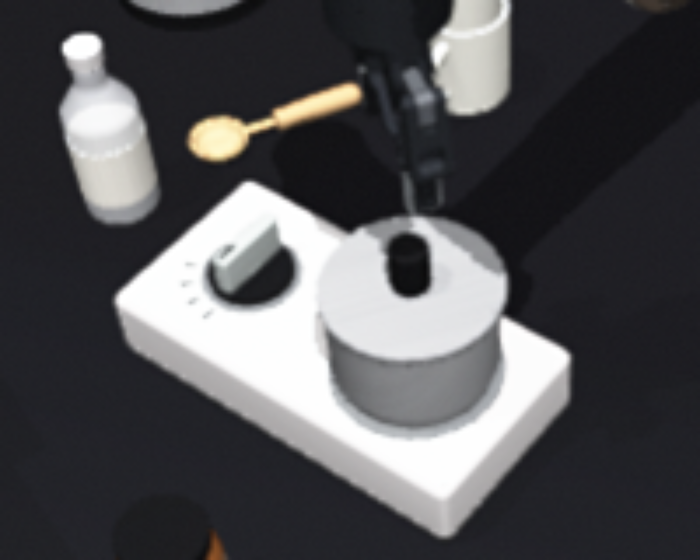

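View pics/wrist5.png

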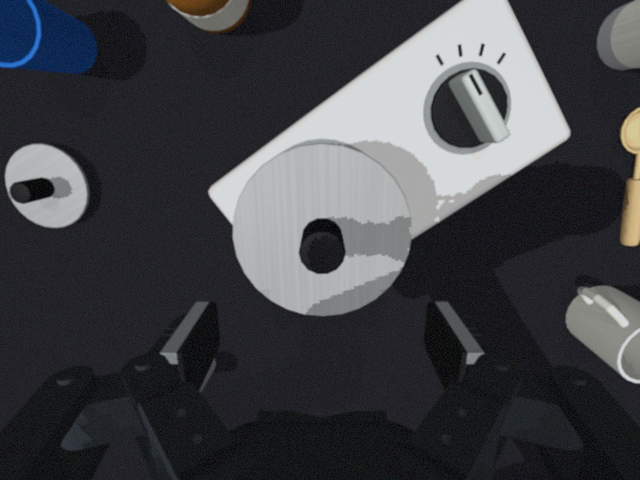

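The lid is seated flat: the disc is at (322,230) in the wrist view and level on the rim in the scene crop. The dial is still at rest. Next I'm moving above the dial with the jaws across the bar.

step_arm(
  series=[
    [0.03,-0.08,0,0,0,0.07],
    [0.065,-0.18,0,0,0,0.14],
    [0.1,-0.28,0,0,0,0.21],
    [0.135,-0.377,0,0,0,0.28],
    [0.135,-0.377,0,0,0,0.35],
    [0.135,-0.377,0,0,0,0.388],
    [0.135,-0.377,-0.1,0,0,0.388],
    [0.135,-0.377,-0.2,0,0,0.388],
    [0.135,-0.377,-0.25,0,0,0.388],
    [0.135,-0.377,-0.25,0,0,0.388],
    [0.135,-0.377,-0.25,0,0,0.388],
  ],
  jaw=1,
)

```text
clock: 8.13
position: [590.2, -230.5, 165.1]
ee_rot: [0.986, 0.168, -0.002, -0.0]
contact_force: [-0.5, -0.2, 0.6]
gripper_width: 85.3
```

```bash
python3 - <<'E'
from h import *
s=arm.read_state(); print(s['clock'],s['position'],s['joints'],s['ee_rot'],s['contact_force'])
d=shot('wrist','wrist6.png')
u=np.array([np.cos(.336),np.sin(.336)]);c=np.array([590.4,-230.4]);v=np.array([-u[1],u[0]])
print(proj(d,[[*(c+31*a*u+7*b*v),112] for a,b in((1,1),(1,-1),(-1,-1),(-1,1))]))
E
```

```text
8.1333 [ 590.21547789 -230.49419487  165.05055121] [-1.17033083e-01  4.51448528e-01 -5.95100526e-02  7.69681298e-04
 -1.06434856e+00  2.02546265e+00] [ 9.85750212e-01  1.68200239e-01 -2.25865940e-03 -3.13490234e-04] [-0.47897691 -0.22870855  0.58148318]
[[308.87685686 210.73815332]
 [333.73839517 210.80396765]
 [332.46616938 309.15216673]
 [309.74902146 309.08210126]]
```

View pics/wrist6.png

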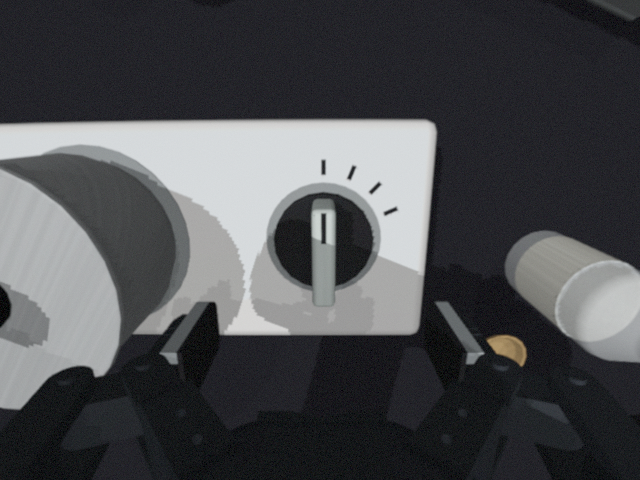

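The wrist view shows the bar at columns 311–336, rows 208–305, within 2–4 px of the prediction. I'm nudging about 2 mm, descending and gripping.

step_arm(
  series=[
    [0.004,-0.001,-0.07,0,0,0],
    [0.004,-0.001,-0.14,0,0,0],
    [0.004,-0.001,-0.18,0,0,0],
    [0.004,-0.001,-0.2,0,0,0],
    [0.004,-0.001,-0.2,0,0,0],
    [0.004,-0.001,-0.2,0,0,0],
  ],
)

```text
clock: 8.68
position: [594.0, -231.1, 88.8]
ee_rot: [0.986, 0.168, 0.001, 0.001]
contact_force: [0.1, -0.7, 0.4]
gripper_width: 85.4
```

step_arm(
  series=[
    [0,0,0,0,0,0],
    [0,0,0,0,0,0],
    [0,0,0,0,0,0],
    [0,0,0,0,0,0],
    [0,0,0,0,0,0],
    [0,0,0,0,0,0],
    [0,0,0,0,0,0],
    [0,0,0,0,0,0],
    [0,0,0,0,0,0],
    [0,0,0,0,0,0],
  ],
  jaw=-1,
)

```text
clock: 9.52
position: [592.6, -230.5, 87.4]
ee_rot: [0.986, 0.168, 0.0, -0.0]
contact_force: [-2.1, 1.4, 3.6]
gripper_width: 12.8
```

step_arm(
  series=[
    [0,0,0,0,0,-0.06],
    [0,0,0,0,0,-0.12],
    [0,0,0,0,0,-0.18],
    [0,0,0,0,0,-0.24],
    [0,0,0,0,0,-0.3],
    [0,0,0,0,0,-0.36],
    [0,0,0,0,0,-0.42],
    [0,0,0,0,0,-0.48],
    [0,0,0,0,0,-0.54],
    [0,0,0,0,0,-0.6],
    [0,0,0,0,0,-0.65],
    [0,0,0,0,0,-0.65],
  ],
)

```text
clock: 10.52
position: [592.3, -231.8, 87.4]
ee_rot: [0.942, -0.335, 0.0, 0.001]
contact_force: [-2.2, -2.1, 3.7]
gripper_width: 13.2
```

step_arm(
  series=[
    [0,0,0,0,0,-0.04],
    [0,0,0,0,0,-0.08],
    [0,0,0,0,0,-0.08],
    [0,0,0,0,0,-0.08],
    [0,0,0,0,0,-0.08],
  ],
)

```text
clock: 10.93
position: [592.2, -231.8, 87.4]
ee_rot: [0.92, -0.392, -0.0, 0.001]
contact_force: [-3.0, -5.9, 4.9]
gripper_width: 12.9
```

```bash
python3 - <<'E'
from h import *
s=arm.read_state(); print(s['clock'],s['position'],s['joints'],s['ee_rot'],2*np.arctan2(s['ee_rot'][1],s['ee_rot'][0]),s['gripper_width'],s['contact_force'],s['wrist_torque'])
for n in('wrist','scene'): shot(n,n+'7.png')
cv2.imwrite('pics/scene7c.png',cv2.resize(load('scene7')['image'][130:290,180:380,::-1],None,fx=3.5,fy=3.5))
E
```

```text
10.9333 [ 592.22983157 -231.81515961   87.35216848] [-0.1184241   0.53030209 -0.14319861  0.00181004 -0.89773366  0.88226442] [ 9.19922197e-01 -3.92100246e-01 -1.12108143e-05  7.40563204e-04] -0.805827340284797 12.900764722788145 [-2.95194503 -5.89475297  4.89353478] [-1.31838368  0.9058964   0.21781941]
```

View pics/scene7c.png

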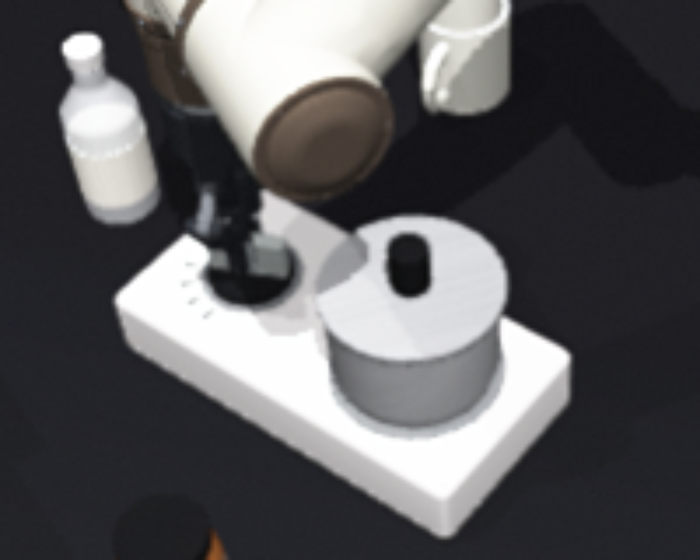

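View pics/wrist7.png

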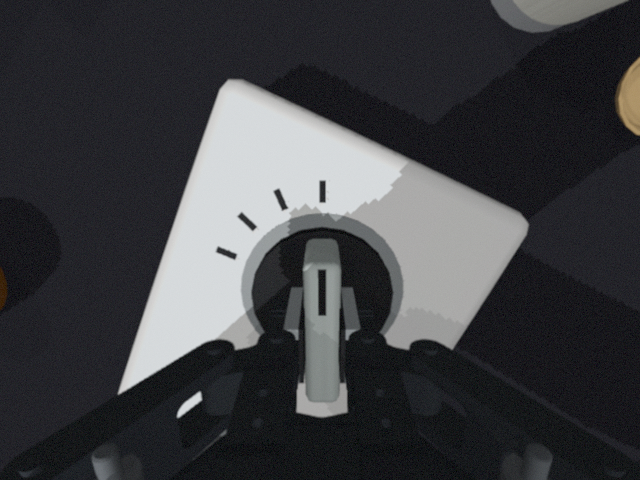

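The bar's line at (322,290) points at the last tick (322,190). The tool has turned 1.14 rad and the lid is still flat, so I'm handing in.

```bash
python3 - <<'E'
from h import *
print(arm.job_done()); s=arm.read_state(); print(s['clock'],2*np.arctan2(s['ee_rot'][1],s['ee_rot'][0]))
E
```

```text
the job is handed in; nothing more can be done
None
the job is handed in; nothing more can be done
```

The fitting lid is seated on the steel bowl and released, and the robot is holding the dial at its third position. I handed the job in at about 11 s of the 48 s allowed; it reports no verdict.

**Lid:** I gripped the large lid by its knob, carried it over the bowl and lowered it until it touched at the predicted height (tool at 168.6 mm). I then opened the jaws fully and lifted clear. The scene picture showed it flat and centred on the rim, with the dial still at rest, and it looked unchanged after the dial was turned.

**Dial:** I gripped the bar and turned it clockwise. The tool turned about 1.14 rad, against the end stop at 1.15, and the dial's line pointed at the last tick. The measured torque was about 0.22 N m, more than the spring's 0.17, so it is against the stop with the grip still closed.

**Position checks:** The camera views agreed with each other to about 2–4 mm on the lid, bowl and dial. The rough scene-view reading of the bowl was the furthest off, by about 4–5 mm. None of my checks failed. The arm's path stayed clear of the other lid and everything else on the worktop, but I took no measured check of their final positions.

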